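# Reach the paste stick through the hook rail

## Robot

A 7-joint arm with a two-finger parallel gripper is mounted at the origin on the work surface. World frame = base frame: x ahead of the robot, y to its left, z up, the work surface at z = 0. Lengths are in mm, angles in rad, forces in N, time in s.
With the tool pointing down it reaches from about 350 to 900 mm from the base axis. Payload 19.9 kg.
Tool frame: the origin (TCP) lies at the very end of the fingers, on their centre line; the grasp point (between the pads) lies 19 mm behind it; z points along the fingers, y is the direction in which the jaws open and shut (so a half turn about z gives the same grasp; the last joint's range is limited). The gripper opens to 85 mm and grips with 20 to 120 N. Pads are 22 mm wide; open, the fingers measure 114 mm over their backs; the gripper's body (76 mm by 85 mm) begins 54 mm behind the grasp point. The pads swing forward as they close: fully open they stand 13 mm farther back than shut.
Start: joints at [-1.379, 0.417, -0.01, 1.614, 0.005, 1.111, -0.053], TCP at [144.18, 608.123, 231.26] pointing down, gripper open.
Joint ranges: [-2.81, 2.81], [-0.39, 2.02], [-1.27, 1.25], [0.06, 2.57], [-1.19, 4.33], [0.19, 2], [-2.82, 2.82]. Speed limits (rad/s): [1.89, 1.89, 2.39, 2.39, 3.01, 3.01, 3.01].

## Interface

Orientations are given as a unit quaternion [w, x, y, z].
In Python, from workcell import manip, eoat, observe, snapshot, camera_params, order gives the robot as it stands. The module is installed in compiled form; this text tells all that it offers. Calls block until the motion is done:
- manip.move_pose(position, orientation): joint-space move of the TCP to a pose.
- manip.line_to(position, rate=150, frame=None): straight line of the TCP; frame=None keeps the orientation; rate is the mean speed in mm/s.
- manip.move_j(angles): joint-space move.
- eoat.command_gripper(opening, grasp_force=None): finger opening in mm; grasp_force is the grip in N (None keeps the last); returns when the fingers have stopped.
- manip.hold(seconds).
- manip.ik(position, orientation): joint angles nearest the present ones, or None.
- observe(): the state.
- snapshot(name): name is "side" or "top"; returns (picture, depth): 400x640x3 uint8, red, green, blue; 400x640 float32, mm along the optical axis (not along the pixel's ray), 0 where there is no reading.
- camera_params(name): a dict with "camera_matrix" (3x3 intrinsics, pixels), "dist_coeffs" ([k1, k2, p1, p2, k3] as OpenCV has them; the pictures are not rectified), "R" (3x3) and "t" (3): a world point X has camera coordinates R X + t. Camera axes: x right, y down, z forward; pixel columns grow to the right and rows downward; lengths in mm; the calibration is good to about 2 mm. A picture is of the moment at which its call begins. camera_params takes no time and is no camera call.
A pose or a line that the arm cannot do raises manip.IKError and nothing moves.
- order.sign_off(): hands the job in, once; it reports no verdict.
The state is a dict: "time_s": time; "joint_pos": joint angles; "dq": joint speeds; "joint_efforts": joint torques, N m; "ee_pos": TCP position; "tcp_rot": TCP orientation; "force": force on the tool from outside, world axes, zero at the start; "moment": the same for the moment, N m; "gripper_width": finger opening in mm.
Only numpy, scipy, OpenCV 4.12 (cv2) and the standard library are available. Lean on these libraries where they do the work, as an engineer would, in place of code of your own. Each camera call takes 0.05 s, during which the arm holds its last target.

## Task

Take the blue-handled bamboo paste stick off its rest, dip its blade well inside the open glass jar, then slant the stick blade-first and downward through the opening between the hanging basket and the hanging abacus, under the steel rail and over the wooden ledge. Finish while still holding it there, motionless, with the blade tip about 4 cm above the middle of the red paper square on the far side, the blue handle still on the near side and higher than the blade, and the stick touching nothing but the gripper. Do not set the hanging things swinging, push the jar about or disturb anything else on the table.

Things in the scene. Friction and masses are not known exactly. Their poses are not given: they have to be found in the camera images.
- stick: loose bamboo paste stick, 340 mm long, about 45 g. Origin on its centre line in the blue handle, a good grip; +x to the blade tip, y across its width. Handle 16 wide by 12 mm thick, x -80 to +35 mm; shaft 14 by 10 mm, to +215; flat blade 20 by 4 mm, to +260. Balances at about x +75 mm. Starts on the rest, sloping 20 degrees down to the tip, origin 110 mm and tip 20 mm above the table
- tip (a point): middle of the blade's end, at x = +260 mm of the stick
- neck (a point): point on the stick's centre line where the blue handle meets the bare shaft, 225 mm from the tip, at x = +35 mm of the stick
- rest: fixed dark wooden stick rest, base 140 by 70 by 10 mm, +x the way the stick's tip points. Two upright forks (34 mm wide, slot 22 mm, open upward) carry the shaft 45 and 160 mm ahead of the stick's origin; the blue handle sticks out in free air behind the taller one. Rest's origin: on the table, 100 mm ahead of the stick's origin in plan
- jar: loose open glass jar, 65 mm high, 82 mm wide outside; its straight neck (top 12 mm) is 76 mm outside and 70 mm inside, glass 3 mm, bottom 6 mm thick, 320 g. Origin: centre of the underside, z up
- rail: fixed hook rail stand. Origin on the table under the middle of the bar, z up, y along the bar, +x to the far side. Steel bar 12 mm thick, 560 mm long, axis 280 mm up; posts at y -260 and +260 mm, their flat feet 100 mm long in x; a wooden ledge 12 mm thick (x), 50 mm high, stands on the table under the bar from post to post
- opening (a point): centre of the opening, 150 mm above the rail's origin. The opening is 100 mm wide (y from -50 to +50 mm of the rail) between basket and abacus, from the ledge's top 50 mm up to the bar's underside 274 mm up
- basket: green mesh plastic basket hanging on the bar, free to swing about it, left or right of the opening, 250 g. Origin on the bar's axis above its middle, 135 mm along the bar from the opening's centre; z up as it hangs. 170 mm wide (y), 50 mm deep (x, 25 mm to either side of the bar), from 35 to 155 mm below the origin
- abacus: dark wooden abacus hanging on the bar on the other side of the opening, free to swing about it, 300 g. Origin on the bar's axis above its middle, 135 mm along the bar from the opening's centre; z up as it hangs. 170 mm wide (y), about 20 mm deep (x), from 35 to 155 mm below the origin
- card: red paper square, 80 by 80 by 2 mm, fixed flat on the table on the far side of the rail about 75 mm beyond the bar. Origin: centre of its underside, z up
- cap: loose yellow screw cap of the jar, 80 mm across, 16 mm high, lying on the table; origin centre of the underside
- pencil: loose red pencil, 175 mm long, 7 mm thick, on the table on the far side; origin under its middle
- eraser: loose white eraser, 45 by 22 by 12 mm, on the near side between rest and jar; origin centre of the underside
- tape: loose roll of orange tape lying flat, 70 mm across, 18 mm high, on the far side; origin centre of the underside
- seal: loose upright stone seal, 28 by 28 by 65 mm, on the near side left; origin centre of the underside
- mug: loose blue mug, 80 mm across, 90 mm high, on the right; origin centre of the underside
Not all that is in view belongs to the job. Several things have the shape of the card; the one meant has the colours described above.

How it is judged (in metres and radians):
On the way:
1. the held stick's blade tip is inside the jar, at least 15 mm below its rim (z of tip in the frame of jar between 0 and 0.05 m and horizontal distance between tip and jar below 0.036 m and contact force between the fingers and stick above 0.5 N), for 0.1 s.
At the end, for the whole second after the job is handed in: Stick gripped and still, slanting under the bar: tip within 25 mm of the red square's centre in plan, 20 to 65 mm up; neck at least 20 mm on the near side, 85 to 265 mm up; stick touches nothing else; basket and abacus within 0.15 rad of plumb; jar upright, within 40 mm of its start (horizontal distance between tip and card below 0.025 m and height (world z) of tip between 0.02 and 0.065 m and x of neck in the frame of rail below -0.02 m and height (world z) of neck between 0.085 and 0.265 m and contact force between the fingers and stick above 0.5 N and linear speed of stick below 0.03 m/s and contact force between stick and rail below 0.1 N and contact force between stick and basket below 0.1 N and contact force between stick and abacus below 0.1 N and contact force between stick and card below 0.1 N and contact force between stick and jar below 0.1 N and contact force between stick and rest below 0.1 N and angle between each of basket, abacus, jar's own z axis and vertical below 0.15 rad and distance of jar from where it was at the start of the episode below 0.04 m); the arm keeps its last pose, push and grip.
It fails at once if the basket or the abacus is knocked to swing more than 0.3 rad (angle between any of basket, abacus's own z axis and vertical above 0.3 rad).
It fails at once if the jar is tipped over 0.35 rad or pushed more than 40 mm (angle between jar's own z axis and vertical above 0.35 rad or distance of jar from where it was at the start of the episode above 0.04 m).
It fails at once if another loose thing on the table is moved more than 30 mm (distance of any of cap, pencil, eraser, tape, seal, mug from where it was at the start of the episode above 0.03 m).
It also fails if it takes over 58 s, if anything falls off the work surface, if the arm or the gripper's body presses on something with over 40 N, if the wrist force passes 120 N, or if a joint passes its speed limit or range.

## Working session

There is one attempt and no reset: what is moved stays moved. The work goes in short steps, each a Python script; the robot and the scene stay as the last script left them, time stands still between calls to the robot, and variables do not carry over. Pictures are saved under pics/ and viewed, and the job is handed in when it is done.

```bash
mkdir -p pics; ls; python3 - <<'E'
from workcell import manip,eoat,observe,snapshot,camera_params
import cv2,numpy as np
print(observe())
for n in("side","top"):
    p,d=snapshot(n); cv2.imwrite(f"pics/{n}0.png",p[:,:,::-1]); np.savez(f"{n}0.npz",p=p,d=d); print(n,camera_params(n))
E
```

```text
pics
{'time_s': 0.0, 'joint_pos': array([-1.37949692,  0.41795726, -0.01031798,  1.61418374,  0.00466561,
        1.1107002 , -0.05299429]), 'dq': array([ 1.34289153e-04,  2.55232236e-06, -5.03602287e-04, -3.07908594e-05,
       -6.22455807e-04,  2.47850335e-04,  7.20981220e-04]), 'joint_efforts': array([ 7.73955035e-04, -8.64450002e+01,  6.78921640e-01, -4.34879708e+01,
        1.89872389e-02,  7.76881410e-03, -3.92763513e-05]), 'ee_pos': array([144.10017877, 607.79803604, 230.66659895]), 'tcp_rot': array([-4.38101517e-05,  1.16130852e-01,  9.93233734e-01, -6.10673103e-04]), 'force': array([0.56524402, 0.15456588, 0.0916934 ]), 'moment': array([-0.08061145, -0.02755554,  0.02253075]), 'gripper_width': 85.59001114090663}
side {'camera_matrix': array([[468.88865557,   0.        , 311.99730716],
       [  0.        , 468.88865557, 198.40403518],
       [  0.        ,   0.        ,   1.        ]]), 'dist_coeffs': array([0.0397424, 0.       , 0.       , 0.       , 0.       ]), 'R': array([[-0.95459205, -0.29785813,  0.00587889],
       [-0.1872167 ,  0.58441864, -0.78955985],
       [ 0.23174109, -0.75480818, -0.6136454 ]]), 't': array([ 590.39957487,  278.80896112, 1308.81630686])}
top {'camera_matrix': array([[516.63532159,   0.        , 316.5556487 ],
       [  0.        , 516.63532159, 199.19837228],
       [  0.        ,   0.        ,   1.        ]]), 'dist_coeffs': array([-0.02543194,  0.        ,  0.        ,  0.        ,  0.        ]), 'R': array([[-1.34016923e-02, -9.99906222e-01, -2.81821398e-03],
       [-9.88064244e-01,  1.36754257e-02, -1.53434132e-01],
       [ 1.53458284e-01,  7.28299427e-04, -9.88154859e-01]]), 't': array([  13.85301739,  644.96381598, 1791.80896812])}
```

View pics/side0.png

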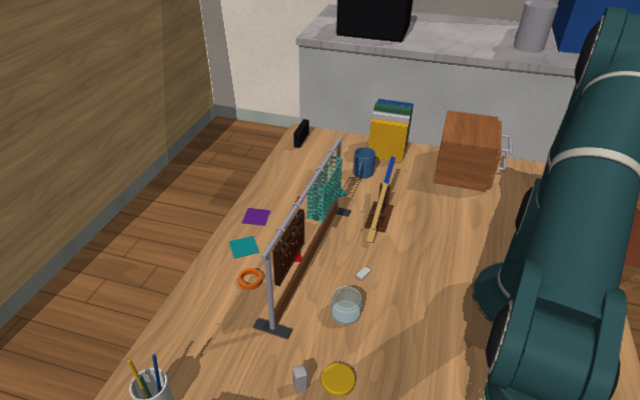

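View pics/top0.png

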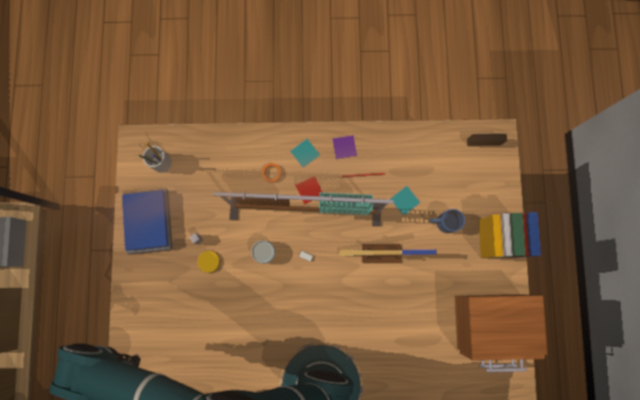

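The side view shows the rail running from (268,250) to (340,145), with the abacus at (290,245) and the basket at (325,190). The stick is at (380,205) with its handle at the top, and the jar at (346,305). In the top view the stick lies at (340–437,253) with the tip to the left (+y), the jar at (263,252) and the red card at (309,189).

```bash
cat > h.py <<'E'
import numpy as np,cv2
from workcell import manip,eoat,observe,snapshot,camera_params
def ray(n,uv):
    c=camera_params(n);K=c['camera_matrix']
    q=cv2.undistortPoints(np.array(uv,float).reshape(-1,1,2),K,c['dist_coeffs'])[:,0]
    R=c['R'];o=-R.T@c['t']
    d=np.c_[q,np.ones(len(q))]@R
    return o,d
def onplane(n,uv,z):
    o,d=ray(n,uv); return o+d*((z-o[2])/d[:,2])[:,None]
def proj(n,X):
    c=camera_params(n)
    return cv2.projectPoints(np.array(X,float).reshape(-1,3),cv2.Rodrigues(c['R'])[0],c['t'],c['camera_matrix'],c['dist_coeffs'])[0][:,0]
def depthpts(n,d,mask):
    v,u=np.nonzero(mask&(d>0)); o,r=ray(n,np.c_[u,v]); return o+r*d[v,u][:,None]
E
python3 - <<'E'
from h import *
for n,b in(("top",(190,110,480,280)),("side",(220,110,430,400))):
    p=np.load(n+"0.npz")['p'];x0,y0,x1,y1=b
    c=p[y0:y1,x0:x1,::-1]; s=min(800/c.shape[1],600/c.shape[0]); print(s)
    cv2.imwrite(f"pics/{n}0z.png",cv2.resize(c,None,fx=s,fy=s,interpolation=cv2.INTER_CUBIC))
p=np.load("top0.npz")['p'];d=np.load("top0.npz")['d']
hsv=cv2.cvtColor(p,cv2.COLOR_RGB2HSV)
def blobs(n,p,lo,hi,minA=15):
    hsv=cv2.cvtColor(p,cv2.COLOR_RGB2HSV)
    m=cv2.inRange(hsv,lo,hi)
    k,l,s,c=cv2.connectedComponentsWithStats(m)
    return [(s[i].tolist(),c[i].round(1).tolist()) for i in range(1,k) if s[i,4]>=minA]
for n in("top","side"):
    p=np.load(n+"0.npz")['p']
    print(n,"red",blobs(n,p,(0,190,110),(5,255,255)),blobs(n,p,(174,170,110),(180,255,255)))
    print(n,"blue",blobs(n,p,(108,150,60),(125,255,255)))
E
```

```text
2.7586206896551726
2.0689655172413794
top red [([298, 183, 22, 12, 181], [309.4, 189.0])] []
top blue []
side red [([294, 253, 8, 9, 23], [298.3, 258.3])] [([296, 254, 4, 7, 18], [297.9, 257.6])]
side blue [([558, 0, 82, 53, 1773], [588.5, 20.2]), ([378, 100, 35, 6, 73], [395.4, 102.4]), ([385, 157, 10, 26, 88], [389.2, 169.4]), ([153, 355, 7, 36, 69], [155.8, 370.7])]
```

View pics/top0z.png

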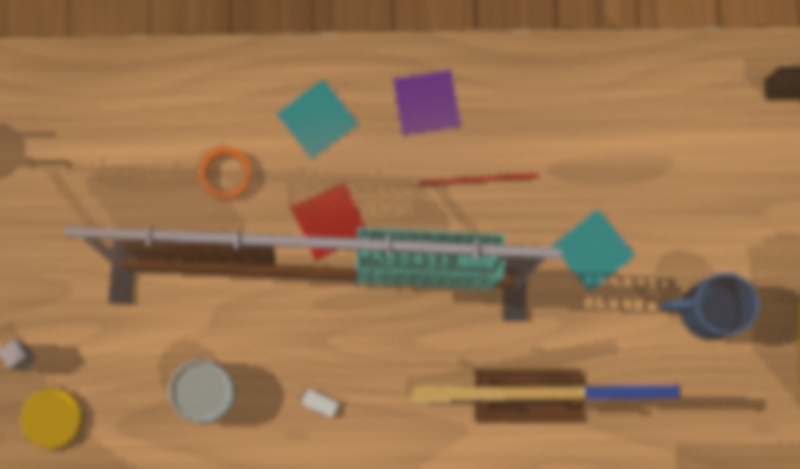

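View pics/side0z.png

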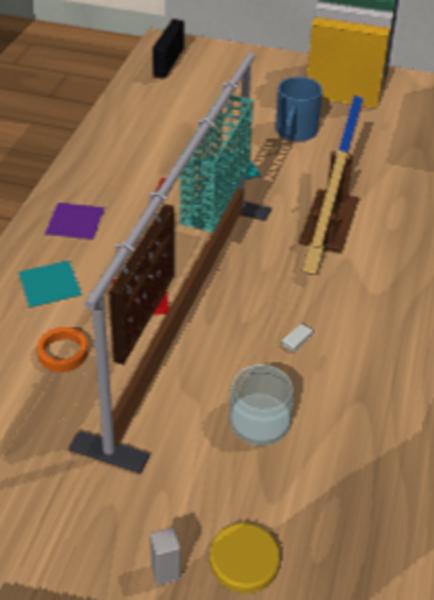

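```bash
python3 - <<'E'
from h import *
def T(l): return (np.array(l,float)+.5)/2.7586-.5+[190,110]
def S(l): return (np.array(l,float)+.5)/2.069-.5+[220,110]
def pr(n,a): print(n,np.round(a,1).tolist())
D=np.load("top0.npz")['d'];P=np.load("top0.npz")['p']
print("depth valid",(D>0).mean())
pr("bar ends top",onplane("top",T([(65,231),(575,253)]),280))
pr("bar ends side",onplane("side",S([(93,301),(252,60)]),280))
pr("card corners",onplane("top",T([(292,210),(346,183),(318,259)]),2))
pr("tip, handle end top",onplane("top",T([(412,394)]),20)); pr("hend",onplane("top",T([(680,392)]),110+80*np.sin(np.radians(20))))
pr("neck top",onplane("top",T([(586,393)]),110-35*np.sin(np.radians(20))))
pr("tip side",onplane("side",S([(311,271)]),20))
pr("hend side",onplane("side",S([(358,98)]),137)); pr("neck side",onplane("side",S([(344,151)]),98))
pr("jar rim top",onplane("top",T([(202,390)]),65))
pr("jar rim side",onplane("side",S([(262,393)]),65))
pr("jar rim L/R side",onplane("side",S([(230,393),(294,393)]),65))
pr("eraser",onplane("top",T([(321,403)]),12));pr("seal",onplane("top",T([(12,354)]),65));pr("cap",onplane("top",T([(51,418)]),16));pr("mug",onplane("top",T([(722,306)]),90))
pr("feet top",onplane("top",T([(122,272),(516,287)]),3))
pr("rest base corners",onplane("top",T([(475,370),(475,421),(585,421),(585,370)]),10))
# depth
for n,name,uv in(("top","bar",T([(100,233),(300,241),(540,251)])),("top","stick",T([(440,394),(540,393),(640,393)])),("top","basket",T([(430,270)]))):
    u=np.round(uv).astype(int)
    for a in u:
        m=np.zeros(D.shape,bool);m[a[1]-1:a[1]+2,a[0]-1:a[0]+2]=1
        pr(name,depthpts(n,D,m))
# bar pixels for line: from depth z 270..290
m=np.zeros(D.shape,bool);m[185:205,210:405]=1
X=depthpts("top",D,m);X=X[(X[:,2]>265)&(X[:,2]<295)]
print(len(X)); q=np.polyfit(X[:,1],X[:,0],1);print("bar x=a*y+b",q,X[:,1].min(),X[:,1].max(),np.median(X[:,2]),np.std(X[:,0]-np.polyval(q,X[:,1])))
# stick by depth
m=np.zeros(D.shape,bool);m[235:265,330:450]=1
X=depthpts("top",D,m);X=X[(X[:,2]>30)]
q=np.polyfit(X[:,1],X[:,0],1);print("stick",q,np.polyfit(X[:,1],X[:,2],1),X.min(0),X.max(0),len(X))
E
```

```text
depth valid 0.99603515625
bar ends top [[632.1, 327.4, 280.0], [598.9, -248.8, 280.0]]
bar ends side [[630.7, 319.1, 280.0], [594.4, -222.2, 280.0]]
card corners [[703.4, 81.7, 2.0], [739.0, 9.3, 2.0], [636.9, 47.7, 2.0]]
tip, handle end top [[456.2, -72.5, 20.0]]
hend [[448.1, -392.5, 137.4]]
neck top [[450.5, -284.9, 98.0]]
tip side [[453.9, -79.2, 20.0]]
hend side [[449.0, -392.7, 137.0]]
neck side [[450.0, -290.4, 98.0]]
jar rim top [[462.5, 194.4, 65.0]]
jar rim side [[460.6, 207.9, 65.0]]
jar rim L/R side [[498.8, 220.0, 65.0], [422.4, 195.6, 65.0]]
eraser [[446.6, 45.5, 12.0]]
seal [[511.1, 435.9, 65.0]]
cap [[431.6, 395.2, 16.0]]
mug [[557.3, -461.5, 90.0]]
feet top [[623.0, 307.2, 3.0], [595.8, -213.2, 3.0]]
rest base corners [[486.7, -155.6, 10.0], [420.7, -153.9, 10.0], [418.7, -296.5, 10.0], [484.7, -299.0, 10.0]]
bar [[631.6, 289.2, 287.8], [632.2, 286.8, 283.8], [633.6, 285.2, 275.0], [628.3, 289.1, 288.2], [629.7, 287.5, 279.7], [628.5, 283.1, 286.6], [625.3, 289.1, 287.7], [624.6, 285.4, 291.3], [626.0, 283.7, 283.1]]
bar [[618.7, 65.3, 289.5], [621.5, 62.9, 271.9], [
[... 813 characters left out ...]
.7, -343.1, 131.1], [452.0, -347.5, 125.6], [451.7, -350.0, 130.1], [449.1, -345.9, 116.0], [448.6, -347.5, 125.1], [448.2, -349.1, 133.8], [445.2, -343.5, 127.6], [445.4, -347.7, 123.3], [445.1, -350.0, 128.4]]
basket [[604.8, -91.5, 127.4], [604.6, -94.8, 128.8], [604.3, -98.1, 130.7], [601.4, -91.4, 127.4], [601.7, -94.9, 124.5], [600.1, -97.7, 135.9], [581.3, -84.6, 250.9], [582.2, -88.1, 243.8], [581.5, -91.0, 248.3]]
715
bar x=a*y+b [5.90460882e-02 6.11311036e+02] -229.3469156436834 327.51721345116107 284.417448960673 3.748081291482981
stick [2.77054359e-02 4.57782534e+02] [-0.36450702 -1.76187927] [ 433.22834301 -392.14796566   30.39415409] [468.91010932 -71.90363424 148.43239341] 480
```

```bash
python3 - <<'E'
from h import *
P=np.load("top0.npz")['p'];hsv=cv2.cvtColor(P,cv2.COLOR_RGB2HSV)
m=cv2.inRange(hsv,(0,170,90),(6,255,255))|cv2.inRange(hsv,(173,170,90),(180,255,255))
m[:,:290]=0;m[:,340:]=0;m[:175]=0;m[210:]=0
v,u=np.nonzero(m);X=onplane("top",np.c_[u,v],2)
print(len(u),X.min(0),X.max(0))
# extreme along edge normals of the card
e=np.array([.442,-.897]);n=np.array([.897,.442])
for a in np.radians(np.arange(-8,9,4)):
    R=np.array([[np.cos(a),-np.sin(a)],[np.sin(a),np.cos(a)]]);ee,nn=R@e,R@n
    pe,pn=X[:,:2]@ee,X[:,:2]@nn
    print(np.degrees(a),[np.percentile(pe,[1,99]).round(1),np.percentile(pn,[1,99]).round(1)],"ctr from upper edges",(nn*(np.percentile(pn,99)+1-40)+ee*(pe.min()+pe.max())/2).round(1))
# opening edges
def T(l): return (np.array(l,float)+.5)/2.7586-.5+[190,110]
print("basket left edge",onplane("top",T([(357,232)]),245),onplane("top",T([(358,285)]),125))
print("abacus right edge",onplane("top",T([(275,255)]),245))
# jar from both views, enlarged
p=P[232:272,240:290,::-1];cv2.imwrite("pics/jart.png",cv2.resize(p,None,fx=12,fy=12,interpolation=cv2.INTER_CUBIC))
p=np.load("side0.npz")['p'][275:335,315:380,::-1];cv2.imwrite("pics/jars.png",cv2.resize(p,None,fx=9,fy=9,interpolation=cv2.INTER_CUBIC))
E
```

```text
308 [639.04176079  -8.04218537   2.        ] [731.72656202  76.33079663   2.        ]
-8.0 [array([147.1, 221.5]), array([624.2, 700.3])] ctr from upper edges [685.8  31.9]
-4.0 [array([193.8, 267.2]), array([611.5, 684.9])] ctr from upper edges [685.1  31.1]
0.0 [array([238.7, 312.5]), array([595.8, 667.2])] ctr from upper edges [685.   31.2]
4.0 [array([281.4, 356.5]), array([576.8, 647.4])] ctr from upper edges [685.8  31.5]
8.0 [array([321.5, 399.1]), array([555.1, 624.7])] ctr from upper edges [686.7  32. ]
basket left edge [[632.13542858  -3.40247677 245.        ]] [[585.76735265  -4.22455789 125.        ]]
abacus right edge [[606.57419816  91.49808742 245.        ]]
```

View pics/jart.png

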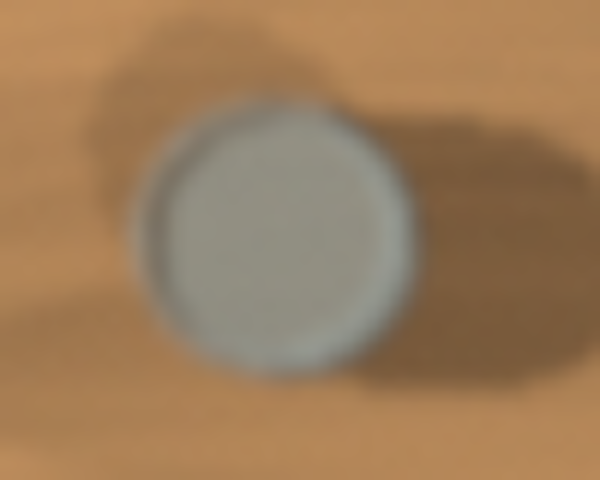

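View pics/jars.png

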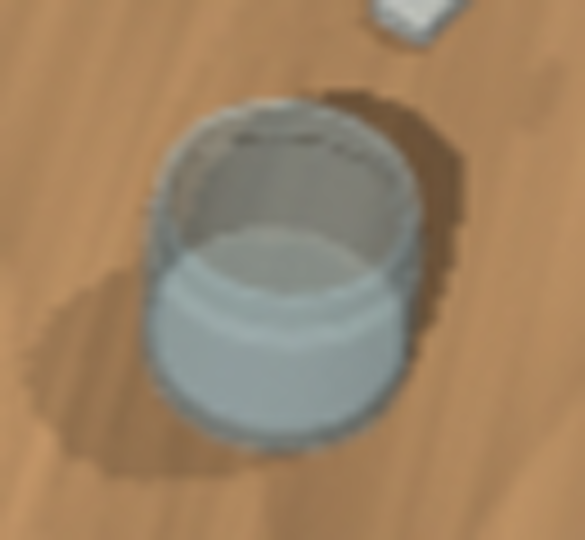

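```bash
python3 - <<'E'
from h import *
print(onplane("side",[(315+289.5/9-.5,275+198/9-.5)],65),onplane("top",[(240+276/12-.5,232+236/12-.5)],60))
E
cat >> h.py <<'E'
from scipy.spatial.transform import Rotation as Ro
O0=np.array([449.0,-317.3,110.0]); H0=np.degrees(np.arctan2(1,0.0277))
JAR=np.array([462.,196.,0.]); CARD=np.array([685.5,30.5]); RAIL=np.array([614.5,47.])
def sdir(h,th):
    h,th=np.radians([h,th]); return np.array([np.cos(th)*np.cos(h),np.cos(th)*np.sin(h),-np.sin(th)])
def tool(h,th,org,s=1,rel=20.):
    """TCP pose for stick origin org, heading h, slope th (deg)"""
    hh,l=np.radians([h,th-rel]); c,sn=np.cos(hh),np.sin(hh)
    z=np.array([-np.sin(l)*c,-np.sin(l)*sn,-np.cos(l)]); x=s*np.array([np.cos(l)*c,np.cos(l)*sn,-np.sin(l)])
    R=np.c_[x,np.cross(z,x),z]; q=Ro.from_matrix(R).as_quat()
    return np.array(org)+19*z, np.r_[q[3],q[:3]]
def tiptool(h,th,tip,s=1): return tool(h,th,np.array(tip)-260*sdir(h,th),s)
HF=np.degrees(np.arctan2(CARD[1]-RAIL[1],CARD[0]-RAIL[0]))
E
python3 - <<'E'
from h import *
print(H0,HF)
tf=np.r_[CARD,42]
for s in(1,-1):
    print("s",s)
    W=dict(pre=tool(H0,20,O0+[0,0,120],s),grasp=tool(H0,20,O0,s),lift=tool(H0,20,O0+[0,0,150],s),
     overjar=tiptool(90,50,JAR+[0,5,120],s),dip=tiptool(90,50,JAR+[0,5,35],s),
     mid=tiptool(45,50,[530,130,150],s),
     ent=tiptool(HF,35,tf-150*sdir(HF,35),s),ent2=tiptool(HF,35,tf-130*sdir(HF,35),s),fin=tiptool(HF,35,tf,s),fin30=tiptool(HF,30,tf,s))
    for k,(p,q) in W.items():
        j=manip.ik(p.tolist(),q.tolist()); print(k,p.round(0),None if j is None else np.round(j,2))
E
```

```text
[[462.44612057 197.32855138  65.        ]] [[462.43800402 196.32003582  60.        ]]
88.41331264093452 -13.082990674811107
s 1
pre [ 449. -317.  211.] [-0.26  0.51  1.09  1.85 -0.51  1.09  0.99]
grasp [ 449. -317.   91.] [-0.12  0.65  0.9   1.94 -0.66  0.88  1.1 ]
lift [ 449. -317.  241.] [-0.27  0.46  1.09  1.82 -0.45  1.14  0.94]
overjar [462.  24. 303.] [-1.05  0.18  0.7   1.91  0.39  1.3  -0.49]
dip [462.  24. 218.] [-0.98  0.3   0.65  2.    0.35  1.11 -0.53]
mid [405.   5. 333.] [-0.95  0.23  0.79  1.8   0.14  1.6  -0.95]
ent [354. 108. 259.] [-0.99  0.06  0.75  2.05 -0.17  1.29 -1.97]
ent2 [370. 104. 247.] [-0.97  0.12  0.77  2.03 -0.2   1.27 -1.91]
fin [473.  80. 173.] [-0.8   0.49  0.82  1.88 -0.43  1.23 -1.58]
fin30 [463.  82. 153.] [-0.84  0.44  0.81  1.97 -0.41  1.07 -1.62]
s -1
pre [ 449. -317.  211.] [-0.26  0.51  1.09  1.85 -0.51  1.09 -2.15]
grasp [ 449. -317.   91.] [-0.22  0.76  1.08  1.94 -0.82  0.97 -1.91]
lift [ 449. -317.  241.] [-0.27  0.46  1.09  1.82 -0.45  1.14 -2.2 ]
overjar [462.  24. 303.] [-0.52  0.15  0.1   1.9   0.47  1.35  2.56]
dip [462.  24. 218.] [-0.5   0.25  0.08  1.99  0.49  1.18  2.47]
mid [405.   5. 333.] [-0.54  0.19  0.3   1.79  0.21  1.62  2.09]
ent [354. 108. 259.] [-0.71  0.06  0.45  2.04 -0.15  1.29  1.15]
ent2 [370. 104. 247.] [-0.69  0.11  0.46  2.02 -0.17  1.27  1.19]
fin [473.  80. 173.] [-0.53  0.4   0.46  1.87 -0.27  1.18  1.39]
fin30 [463.  82. 153.] [-0.57  0.36  0.46  1.96 -0.25  1.03  1.36]
```

```bash
python3 - <<'E'
from h import *
a=np.radians(77); q=observe()['tcp_rot']
manip.move_pose([430*np.cos(a),430*np.sin(a),380],list(q))
o=observe();print(o['time_s'],o['joint_pos'].round(3),o['ee_pos'].round(1))
j=o['joint_pos'].copy(); j[0]=0.6; j[2]=0;j[4]=0
manip.move_j(list(j))
o=observe();print(o['time_s'],o['joint_pos'].round(3),o['ee_pos'].round(1),o['tcp_rot'].round(3))
tf=np.r_[CARD,42]
for s in(1,-1):
    print("s",s)
    W=dict(pre=tool(H0,20,O0+[0,0,120],s),grasp=tool(H0,20,O0,s),
     overjar=tiptool(90,50,JAR+[0,5,120],s),dip=tiptool(90,50,JAR+[0,5,35],s),
     ent=tiptool(HF,35,tf-150*sdir(HF,35),s),fin=tiptool(HF,35,tf,s))
    for k,(p,q) in W.items():
        j=manip.ik(p.tolist(),q.tolist()); print(k,p.round(0),None if j is None else np.round(j,2))
E
```

```text
1.0667 [-1.391e+00 -5.600e-02 -2.300e-02  1.847e+00 -1.000e-03  1.352e+00
 -7.600e-02] [ 96.8 419.5 379.4]
3.85 [ 0.599 -0.056 -0.     1.847 -0.     1.352 -0.076] [ 337.8 -267.5  379.3] [-0.001  0.901  0.433 -0.   ]
s 1
pre [ 449. -317.  211.] [ 0.56  0.3   0.    1.82 -0.    1.01  0.53]
grasp [ 449. -317.   91.] [ 0.56  0.46  0.    1.92 -0.    0.76  0.53]
overjar [462.  24. 303.] [ 0.21  0.21 -0.72  1.87  0.59  1.43 -0.71]
dip [462.  24. 218.] [ 0.27  0.36 -0.83  1.96  0.72  1.34 -0.89]
ent [354. 108. 259.] [ 0.3   0.09 -0.6   2.01 -0.08  1.28 -2.07]
fin [473.  80. 173.] [ 0.2   0.41 -0.45  1.84  0.06  1.16 -2.07]
s -1
pre [ 449. -317.  211.] [ 0.5   0.3   0.07  1.83 -0.02  1.01 -2.59]
grasp [ 449. -317.   91.] [ 0.47  0.46  0.11  1.92 -0.07  0.76 -2.55]
overjar [462.  24. 303.] [ 0.49  0.31 -1.09  1.87  0.69  1.51  2.34]
dip [462.  24. 218.] [ 0.45  0.45 -1.08  1.96  0.81  1.43  2.17]
ent [354. 108. 259.] [ 0.11  0.08 -0.4   2.02 -0.1   1.28  1.09]
fin [473.  80. 173.] [ 0.13  0.39 -0.37  1.85  0.03  1.16  1.1 ]
```

```bash
python3 - <<'E'
from h import *
p,q=tool(H0,20,O0+[0,0,110]);manip.move_pose(p.tolist(),q.tolist())
p,q=tool(H0,20,O0);manip.line_to(p.tolist(),rate=120,frame=q.tolist())
o=observe();print(o['time_s'],o['joint_pos'].round(3),o['ee_pos'].round(1),p,o['force'])
pic,d=snapshot("side");cv2.imwrite("pics/g1.png",cv2.resize(pic[90:270,330:490,::-1],None,fx=3.3,fy=3.3,interpolation=cv2.INTER_CUBIC))
pic,d=snapshot("top");cv2.imwrite("pics/g1t.png",cv2.resize(pic[200:310,320:480,::-1],None,fx=4,fy=4,interpolation=cv2.INTER_CUBIC))
E
```

```text
5.7833 [ 5.600e-01  4.620e-01 -1.000e-03  1.914e+00  0.000e+00  7.640e-01
  5.310e-01] [ 449.3 -317.5   91.7] [ 449.  -317.3   91. ] [ 0.74663364 -0.97514069 -0.00528262]
```

View pics/g1.png

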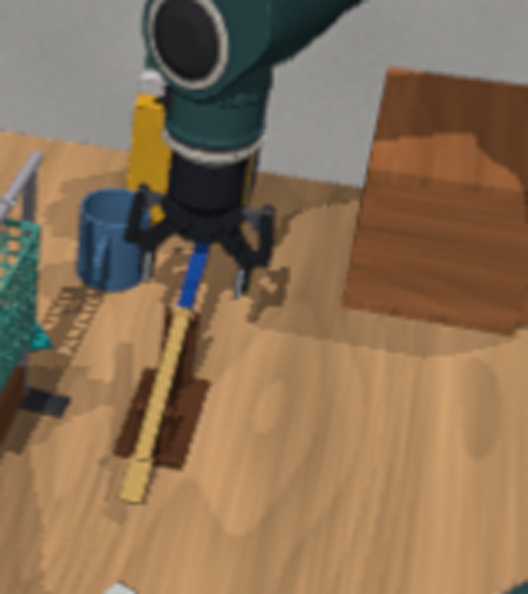

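View pics/g1t.png

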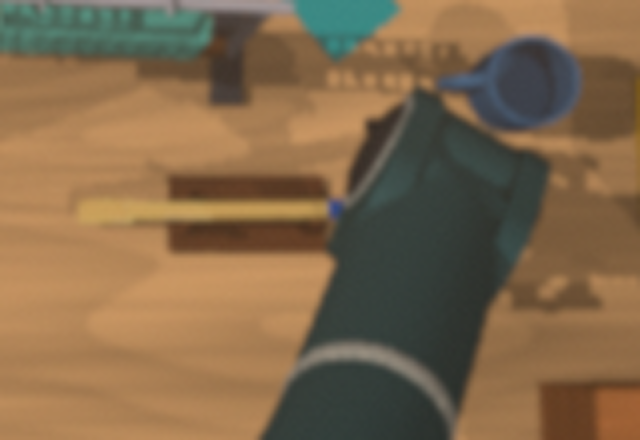

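The fingers straddle the blue handle at about (195,270) in the side crop, centred on it and clear of the mug. I'll close the gripper and lift straight up.

```bash
python3 - <<'E'
from h import *
eoat.command_gripper(5,80)
o=observe();print(o['time_s'],o['gripper_width'],o['force'].round(2),o['ee_pos'])
p,q=tool(H0,20,O0+[0,0,110]);manip.line_to(p.tolist(),rate=100,frame=q.tolist())
o=observe();print(o['time_s'],o['gripper_width'],o['force'].round(2),o['ee_pos'])
for n in("side","top"):
    pic,d=snapshot(n);cv2.imwrite(f"pics/l_{n}.png",pic[:,:,::-1]);np.savez(n+"1.npz",p=pic,d=d)
a=O0+[0,0,110]
for n in("side","top"):print(n,proj(n,[a+260*sdir(H0,20),a+35*sdir(H0,20)]).round(1))
c=cv2.imread("pics/l_side.png")[90:270,330:490];cv2.imwrite("pics/l_sz.png",cv2.resize(c,None,fx=3.3,fy=3.3,interpolation=cv2.INTER_CUBIC))
c=cv2.imread("pics/l_top.png")[200:310,320:480];cv2.imwrite("pics/l_tz.png",cv2.resize(c,None,fx=4,fy=4,interpolation=cv2.INTER_CUBIC))
E
```

```text
6.525 15.10857667146697 [-0.5   0.92  2.14] [ 449.0017093  -317.28262852   91.07263142]
7.775 14.743101077521288 [-0.15 -0.74 -0.76] [ 448.75303772 -317.13583646  200.36486832]
side [[372.1 214.4]
 [389.3 155.9]]
top [[340.5 250.9]
 [407.5 250.5]]
```

View pics/l_sz.png

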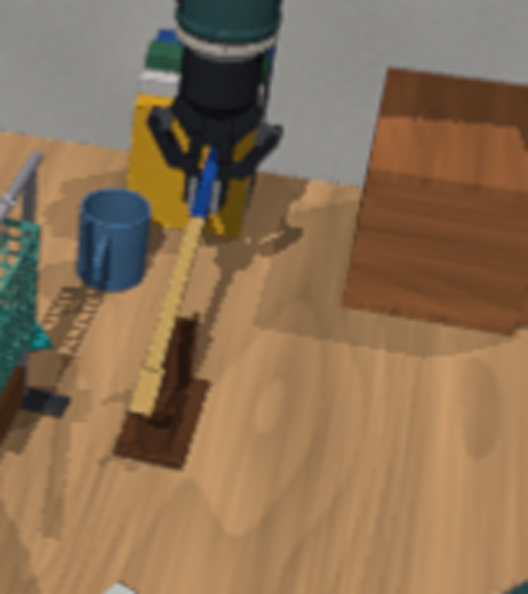

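View pics/l_tz.png

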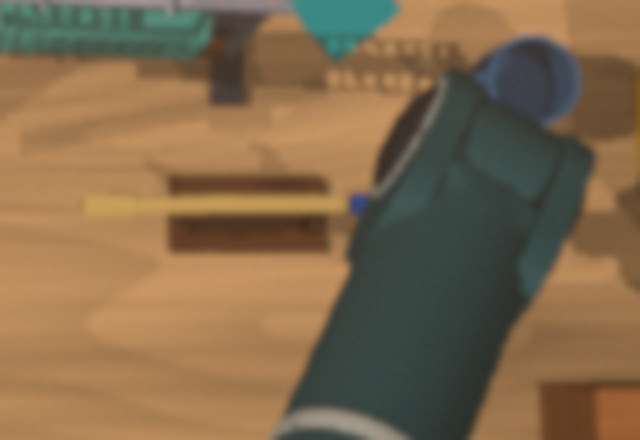

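The lift went as planned. The tip is at (373.3,214.8) in the side view and (341.5,251.2) in the top view, within about 1 px of the predicted positions, so the stick has not slipped. Next I'll tilt it and dip.

```bash
python3 - <<'E'
from h import *
def go(pq,r):
    p,q=pq; manip.line_to(p.tolist(),rate=r,frame=q.tolist()); o=observe();print(round(o['time_s'],2),o['joint_pos'].round(2),o['ee_pos'].round(1),p.round(1),o['force'].round(1))
go(tool(90,50,[455,-220,340]),150)
go(tiptool(90,50,JAR+[0.4,6,130]),170)
for n in("side","top"):
    pic,d=snapshot(n);cv2.imwrite(f"pics/j_{n}.png",pic[:,:,::-1])
    print(n,proj(n,[JAR+[.4,6,130],JAR+[0,0,65]]).round(1))
c=cv2.imread("pics/j_side.png")[150:340,290:450];cv2.imwrite("pics/j_sz.png",cv2.resize(c,None,fx=3.1,fy=3.1,interpolation=cv2.INTER_CUBIC))
c=cv2.imread("pics/j_top.png")[190:290,230:390];cv2.imwrite("pics/j_tz.png",cv2.resize(c,None,fx=4,fy=4,interpolation=cv2.INTER_CUBIC))
E
```

```text
9.03 [ 0.17  0.07 -0.08  1.94  0.58  1.15 -0.15] [ 454.6 -230.2  323.1] [ 455.  -229.5  323.5] [ 0.2  0.  -0.4]
10.68 [-0.14  0.16 -0.32  1.87  0.52  1.4  -0.63] [462.4  24.6 312.8] [462.4  25.4 312.7] [-0.2 -0.2 -1.1]
side [[347.5 280.8]
 [347.  296.2]]
top [[258.6 250.1]
 [262.4 251.2]]
```

View pics/j_sz.png

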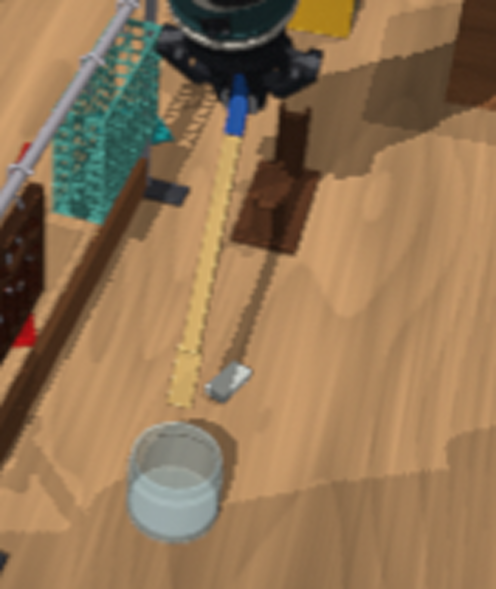

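View pics/j_tz.png

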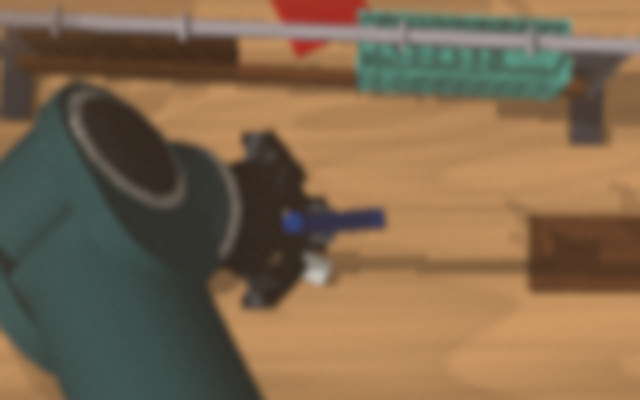

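The blade tip is at (348.4,280.0) in the side view against a predicted (347.5,280.8), so it is above the jar mouth. Now I'll dip.

```bash
python3 - <<'E'
from h import *
def go(pq,r):
    p,q=pq; manip.line_to(p.tolist(),rate=r,frame=q.tolist()); o=observe();print(round(o['time_s'],2),o['joint_pos'].round(2),o['ee_pos'].round(1),p.round(1),o['force'].round(1))
go(tiptool(90,50,JAR+[0.4,5,30]),70)
manip.hold(0.4)
pic,d=snapshot("side");c=pic[230:340,300:430,::-1];cv2.imwrite("pics/d_sz.png",cv2.resize(c,None,fx=5,fy=5,interpolation=cv2.INTER_CUBIC))
print((proj("side",[JAR+[.4,5,30]])-[300,230])*5)
E
```

```text
12.36 [-0.16  0.27 -0.32  1.98  0.58  1.22 -0.77] [462.6  24.4 213.1] [462.4  24.4 212.7] [-0.5 -0.7 -0.4]
[[228.42395722 381.49410191]]
```

View pics/d_sz.png

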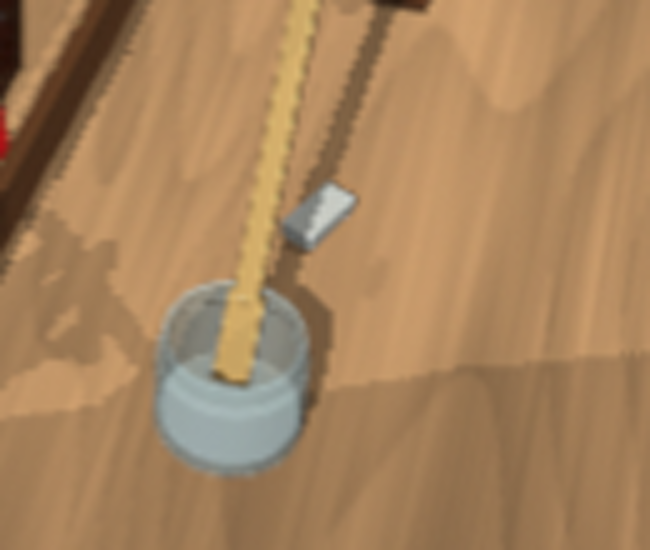

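The tip shows at (232,380) in the crop, inside the glass and well below the rim, as predicted; the jar has not moved. I'll retract and turn to the opening.

```bash
python3 - <<'E'
from h import *
def go(pq,r):
    p,q=pq; manip.line_to(p.tolist(),rate=r,frame=q.tolist()); o=observe();print(round(o['time_s'],2),o['joint_pos'].round(2),o['ee_pos'].round(1),p.round(1),o['force'].round(1))
go(tiptool(90,50,JAR+[0.4,5,150]),90)
go(tiptool(HF,50,[530,67,170]),70)
tf=np.r_[CARD,42]
go(tiptool(HF,35,tf-145*sdir(HF,35)),70)
tp=tf-145*sdir(HF,35)
for n in("side","top"):
    pic,d=snapshot(n);cv2.imwrite(f"pics/e_{n}.png",pic[:,:,::-1])
    print(n,tp,proj(n,[tp,tp-225*sdir(HF,35)]).round(1))
c=cv2.imread("pics/e_side.png")[130:330,230:430];cv2.imwrite("pics/e_sz.png",cv2.resize(c,None,fx=3,fy=3,interpolation=cv2.INTER_CUBIC))
c=cv2.imread("pics/e_top.png")[150:310,200:400];cv2.imwrite("pics/e_tz.png",cv2.resize(c,None,fx=3.5,fy=3.5,interpolation=cv2.INTER_CUBIC))
E
```

```text
14.29 [-0.14  0.14 -0.32  1.85  0.51  1.44 -0.6 ] [462.3  24.3 332.2] [462.4  24.4 332.7] [ 0.2 -0.1 -1.9]
16.37 [-0.1   0.15 -0.11  1.78 -0.2   1.69 -1.99] [358.  107.1 352.6] [358.  107.  352.7] [ 0.6 -0.5 -0.2]
17.9 [-0.14  0.08 -0.14  2.02 -0.12  1.28 -2.03] [357.8 106.7 256.1] [357.6 106.7 255.9] [ 0.9 -0.6 -0.6]
side [569.80602442  57.38662813 125.16858327] [[322.7 236.3]
 [388.3 223.7]]
top [569.80602442  57.38662813 125.16858327] [[301.4 217.9]
 [287.1 270.7]]
```

View pics/e_sz.png

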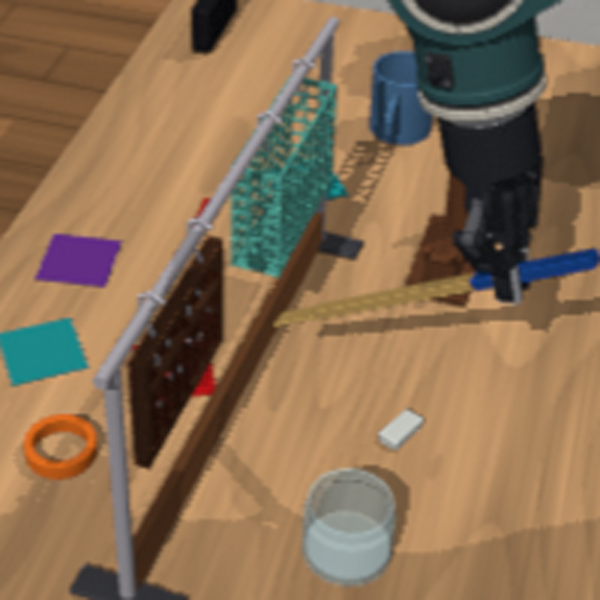

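View pics/e_tz.png

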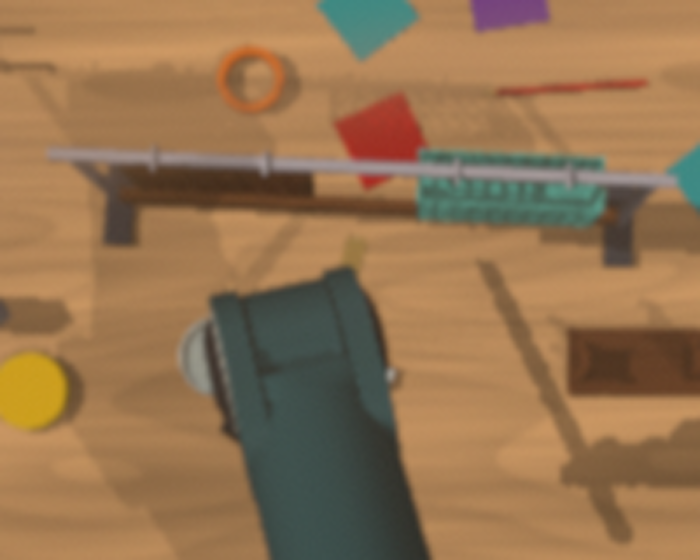

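The blade tip is at (322.3,237.7) in the side view and (301.7,218.6) in the top view, within 1.5 px of prediction (about 2–3 mm short and low). It points into the gap between the abacus and the basket. I'll insert it along its own axis.

```bash
python3 - <<'E'
from h import *
def go(pq,r):
    p,q=pq; manip.line_to(p.tolist(),rate=r,frame=q.tolist()); o=observe();print(round(o['time_s'],2),o['joint_pos'].round(2),o['ee_pos'].round(1),p.round(1),o['force'].round(1))
u=np.r_[sdir(HF,0)[:2],0]
tf=np.r_[CARD,44]+2*u
go(tiptool(HF,35,tf-70*sdir(HF,35)),45)
go(tiptool(HF,35,tf),45)
manip.hold(0.5)
for n in("side","top"):
    pic,d=snapshot(n);cv2.imwrite(f"pics/f_{n}.png",pic[:,:,::-1]);np.savez(n+"2.npz",p=pic,d=d)
    print(n,proj(n,[tf,tf-225*sdir(HF,35)]).round(1))
c=cv2.imread("pics/f_side.png")[130:330,230:430];cv2.imwrite("pics/f_sz.png",cv2.resize(c,None,fx=3,fy=3,interpolation=cv2.INTER_CUBIC))
c=cv2.imread("pics/f_top.png")[150:270,240:390];cv2.imwrite("pics/f_tz.png",cv2.resize(c,None,fx=5,fy=5,interpolation=cv2.INTER_CUBIC))
E
```

```text
19.82 [-0.11  0.23 -0.11  1.94 -0.09  1.21 -1.98] [419.3  92.4 215. ] [419.4  92.4 214.9] [-0.4 -0.1 -0.7]
21.53 [-0.09  0.37 -0.09  1.85 -0.08  1.16 -1.94] [475.2  79.4 174.9] [475.2  79.4 174.8] [ 0.6 -0.3 -0.8]
side [[287.4 242.4]
 [343.6 231.4]]
top [[309.4 187.9]
 [296.7 234.9]]
```

View pics/f_sz.png

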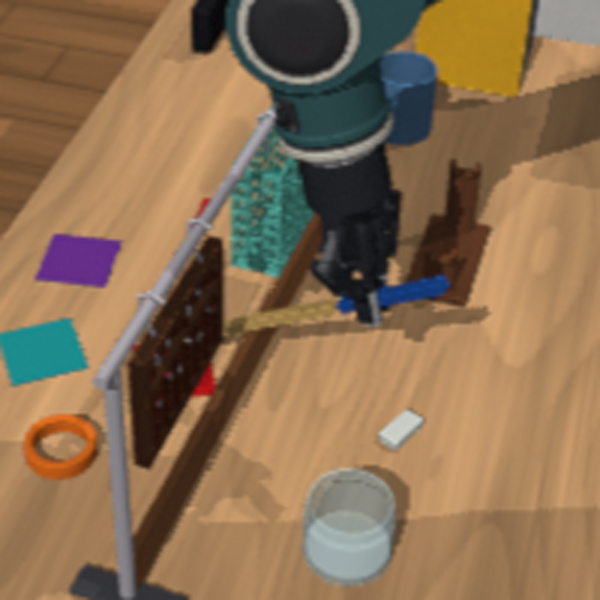

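View pics/f_tz.png

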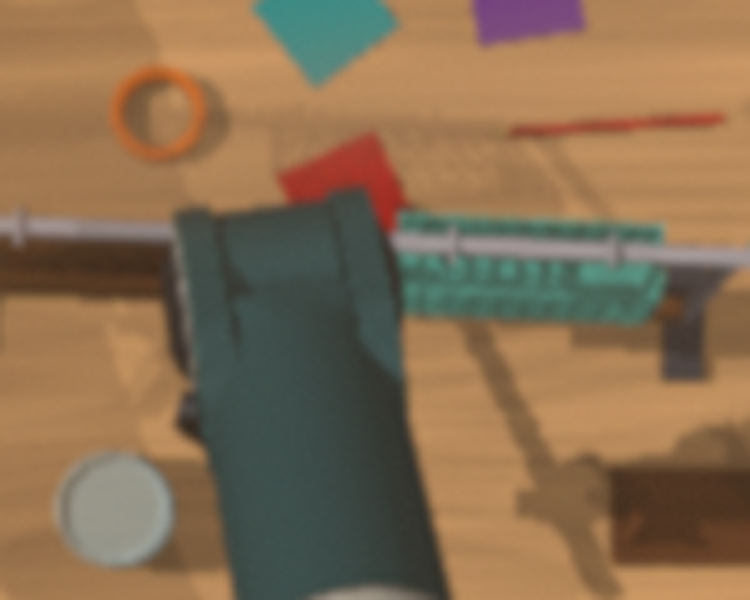

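```bash
python3 - <<'E'
from h import *
z=np.load("top2.npz");m=np.zeros(z['d'].shape,bool);m[185:240,272:322]=1
X=depthpts("top",z['d'],m);X=X[(X[:,2]>300)]
print("arm pts with x>585: lowest z",X[X[:,0]>585][:,2].min() if (X[:,0]>585).any() else None,"max x",X[:,0].max(),"min z",X[:,2].min())
a=np.load("side0.npz");b=np.load("side2.npz")
for n,(x0,y0,x1,y1) in dict(abacus=(272,205,300,285),basketL=(307,190,320,220),jar=(330,283,364,325)).items():
    print(n,"diff",np.abs(a['p'][y0:y1,x0:x1].astype(int)-b['p'][y0:y1,x0:x1]).mean().round(2))
d=b['d'];m=np.zeros(d.shape,bool);m[228:242,306:346]=1
hs=cv2.cvtColor(b['p'],cv2.COLOR_RGB2HSV);m&=(hs[...,0]>18)&(hs[...,0]<28)&(hs[...,1]>110)&(hs[...,2]>120)
X=depthpts("side",d,m)
t=np.r_[CARD,44]-225*sdir(HF,35);u=sdir(HF,35);w=np.array([-u[1],u[0],0])/np.hypot(*u[:2]);nn=np.cross(u,w)
r=X-t;k=np.abs(r@nn)<15;r=r[k];print(len(r),"along",(r@u).min(),(r@u).max(),"lat",np.median(r@w),"norm",np.median(r@nn),nn)
print(observe()['time_s'],np.abs(observe()['dq']).max(),observe()['gripper_width'])
E
```

```text
arm pts with x>585: lowest z 470.4234520207399 max x 612.3107467380198 min z 457.5695151061948
abacus diff 7.03
basketL diff 9.76
jar diff 13.32
141 along 5.3055068828550445 144.78236051504885 lat 4.388975171151564 norm 4.004490593502061 [ 0.55868823 -0.129836    0.81915204]
22.1333 0.0018341930847715544 14.716012602778662
```

```bash
python3 - <<'E'
from workcell import order,observe
print(order.sign_off()); o=observe();print(o['time_s'],o['force'].round(2),o['gripper_width'])
E
```

```text
the job is handed in; nothing more can be done
None
the job is handed in; nothing more can be done
```

I took the stick off its rest by the blue handle, dipped the blade in the jar, and slid it through the opening along its own axis at a 35° slope. I handed the job in at about 22 s with the arm still, and no verdict was reported.

**Dip:** the blade tip was aimed 30 mm above the table, about 35 mm below the jar's rim. In the side view it showed inside the glass within 1 px of where I expected it, and it was held there for 0.4 s.

**Final position:** I aimed the tip at about (687, 30) mm and 44 mm up; I measured the card's centre at (685.5, 30.5) mm. By that pose the neck should be about 115 mm on the near side and 173 mm up.
- **Stick:** the side-view depth put the visible shaft within about 4 mm of that pose. The grip held at 14.7 mm and the wrist force stayed at about 1 N or less, so nothing suggested slip or contact.
- **Arm:** its lowest point seen near the bar was about 470 mm up, well clear of it.

**Not confirmed:**
- **Blade tip:** I could not see it at the end. The wrist hid it from above and the abacus from the side, so its final position comes from the visible shaft and the earlier tip checks, which were 2–3 mm off.
- **Hanging things and jar:** they looked unmoved by eye. My before-and-after picture comparison gave differences of 7 to 13 grey levels, which I put down to the arm's shadows and did not check further.

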